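# Put the sink-side things into their holders

### The arm

A 6-joint arm with a two-finger parallel gripper is mounted at the origin on a cart in front of the work surface, level with it; the furniture and walls round the work are solid. World frame = base frame: x ahead of the robot, y to its left, z up, the work surface at z = 0. Lengths are in mm, angles in rad, forces in N, time in s.
With the tool pointing down it reaches from about 300 to 775 mm from the base axis. Payload 14.6 kg.
Tool frame: the origin (TCP) lies on the centre line of the jaws, within the pads' length; the fingertips stand 8 mm ahead of it and the grasp point (between the pads) lies 11 mm behind it; z points along the fingers, y is the line along which they close (so a half turn about z gives the same grasp; the last joint's range is limited). The gripper opens to 94 mm and grips with 3 to 60 N. Pads are 16 mm wide; open, the fingers measure 119 mm over their backs; the gripper's body (75 mm by 177 mm) begins 78 mm behind the grasp point.
Start: joints at [-1.322, 0.3, 1.521, -0, 1.321, -0.067], TCP at [170.81, -522.794, 213.446] pointing down, gripper open.
Joint ranges: [-3.03, 3.03], [-0.79, 2.21], [0.23, 2.52], [-1.04, 4.18], [0, 3.07], [-2.55, 2.55]. Speed limits (rad/s): [2.22, 2.22, 2.57, 3.14, 3.14, 3.14].

### API

Orientations are given as [roll, pitch, yaw] about the fixed x, y, z axes, in that order (R = Rz(yaw) Ry(pitch) Rx(roll)).
In Python, from cell import manip gives the robot as it stands.
- The arm moves only by the tool jog_arm, never from a script. Its argument "rows" is one flat list of numbers, 7 for each row, row after row: the shift along the world's x, y, z in cm, then the turn, a rotation vector about the world's x, y, z in rad, then the closure, from 0 (fully open) to 1 (shut). In form: [dx, dy, dz, rx, ry, rz, fingers, dx, dy, dz, rx, ry, rz, fingers, ...]. A call has 1 to 20 rows; each row shifts and turns the commanded pose from where the row before left it; what a row does not reach is not made up. A row lasts 1/12 s, in which the tool goes at most 41.7 mm and 7.16 degrees, less where a joint would pass 70% of its speed; a pose out of reach is approached as far as the arm can. A call with a gripper value outside its range is refused whole. The fingers move at their own pace and stop on an object; "newtons" is the grip in N (left out, the last holds). Time passes only in rows, so rows that do not move let the fingers close. It gives the time, the measured TCP pose, the force, the opening and the grip force at its end, in the units of the state.
- manip.read_state(): the state, without advancing time (a new reading comes with each control period).
- manip.camera(name): name is "side" or "top"; returns (picture, depth): 400x640x3 uint8, blue, green, red; 400x640 float32, mm along the optical axis (not along the pixel's ray), 0 where there is no reading.
- manip.camera_model(name): a dict with "K" (3x3 intrinsics, pixels), "k1" (the pictures are not rectified: a ray, as slopes to the right and down, at radius r is drawn at 1 + k1 r^2 times it, then the intrinsics apply), "R" (3x3) and "t" (3): a world point X has camera coordinates R X + t. Camera axes: x right, y down, z forward; pixel columns grow to the right and rows downward; lengths in mm; the calibration is good to about 2 mm. A picture is of the moment at which its call begins. camera_model takes no time and is no camera call.
- manip.sign_off(): hands the job in; it is judged then, once.
The state is a dict: "clock": time; "joints": joint angles; "qd": joint speeds; "effort": joint torques, N m; "eef_pos": TCP position; "eef_rot": TCP orientation; "wrist_force": force on the tool from outside, world axes, zero at the start; "moment": the same for the moment, N m; "finger_gap": finger opening in mm; "finger_force": force on a finger pad.
Only numpy, scipy, OpenCV 4.12 (cv2) and the standard library are available. Lean on these libraries where they do the work, as an engineer would, in place of code of your own. Each camera call takes 0.05 s, during which the arm holds its last target. There are 200 camera calls.

### The job

Tidy the wooden board on the drainer: stand each of the four things upright in the shallow holder that matches it in colour and shape, fully down on the holder's floor. The teal scrubbing brush (bristles down) goes in the long teal holder, the garlic bulb in the widest round, cream-coloured one, the green-capped spice jar in the round green one and the grey-topped shaker in the round grey one. Never let the jar or shaker tip over, and leave the red lighter and the matchbox where they are.

Things in the scene. Friction and masses are not known exactly. Their poses are not given: they have to be found in the camera images.
- brush: Teal hand scrubbing brush, 30 (x) x 85 (y) x 55 mm (z), bristles down, its bow handle along y on top. Origin: centre of its underside. To the fingers it is one solid piece (no gap under the handle): 30 mm wide in x at 14 to 20 mm above the underside, narrowing evenly upward to 12 mm at 48 mm, so grip it low across x.
- garlic: Whitish garlic bulb, standing root down with its stalk up, 60 (x) x 57 (y) x 58 mm (z). Origin: centre of its underside, z up. Flat foot 40 mm across, widest (60 x 57 mm) 22 mm above the foot, narrowing fast above 30 mm, so grip it at its widest.
- jar: Spice jar with a dark green screw cap, standing, round, 46 mm across, 106 mm tall, straight-sided; the cap (45 mm across) is fixed and takes up the top 20 mm. Origin: centre of its foot, z up.
- shaker: Clear salt shaker with a grey top, standing, 44 mm across, 90 mm tall. Origin: centre of its foot, z up. Round: 43 mm across at 28 mm above the foot, narrowing evenly to 30 mm at 65 mm, then a fixed domed top 34 mm across at 66 to 78 mm.
- brush_holder: Long teal silicone holder for the brush: rectangular pocket 52 mm (x) by 107 mm (y). Fixed in place. Origin: centre of its underside, z up. Above its underside the rim is 14 mm high and the inner floor 4 mm; wall 5 mm. It lies on the wooden cover board, whose top, where all the things stand, is at z = 0.014 m.
- garlic_holder: Round cream-coloured silicone holder for the garlic bulb, the largest of the round ones: pocket 76 mm across. Fixed in place. Origin: centre of its underside, z up. Above its underside the rim is 14 mm high and the inner floor 4 mm; wall 5 mm. It lies on the wooden cover board, whose top, where all the things stand, is at z = 0.014 m.
- jar_holder: Round dark green silicone holder for the spice jar: pocket 66 mm across. Fixed in place. Origin: centre of its underside, z up. Above its underside the rim is 14 mm high and the inner floor 4 mm; wall 5 mm. It lies on the wooden cover board, whose top, where all the things stand, is at z = 0.014 m.
- shaker_holder: Round grey silicone holder for the shaker: pocket 66 mm across. Fixed in place. Origin: centre of its underside, z up. Above its underside the rim is 14 mm high and the inner floor 4 mm; wall 5 mm. It lies on the wooden cover board, whose top, where all the things stand, is at z = 0.014 m.
- lighter: Bystander: loose red pocket lighter with a silver end, lying flat, 21 (x) x 74 (y) x 14 mm, to be left alone. Origin: centre of its underside.
- matchbox: Bystander: loose red matchbox lying flat, 36 (x) x 52 (y) x 14 mm, to be left alone. Origin: centre of its underside.

How it is judged (in metres and radians):
At the end, for the whole second after the job is handed in: Brush, garlic, jar and shaker each stand in their own holder: origin within 16 mm of the holder's centre and under 8 mm over its underside (that is, on its floor), upright within 0.12 rad, at rest (horizontal distance between brush and brush_holder below 0.016 m and z of brush in the frame of brush_holder below 0.008 m and angle between each of brush, garlic, jar, shaker's own z axis and vertical below 0.12 rad and linear speed of each of brush, garlic, jar, shaker below 0.02 m/s and horizontal distance between garlic and garlic_holder below 0.016 m and z of garlic in the frame of garlic_holder below 0.008 m and horizontal distance between jar and jar_holder below 0.016 m and z of jar in the frame of jar_holder below 0.008 m and horizontal distance between shaker and shaker_holder below 0.016 m and z of shaker in the frame of shaker_holder below 0.008 m); the robot touches nothing.
It fails at once if the lighter or the matchbox was moved by more than 25 mm (distance of any of lighter, matchbox from where it was at the start of the episode above 0.025 m).
It fails at once if the jar or shaker tipped over (more than 0.6 rad) (angle between any of jar, shaker's own z axis and vertical above 0.6 rad).
It also fails if it takes over 109 s, if anything falls off the work surface, if the arm or the gripper's body presses on something with over 40 N, if the wrist force passes 120 N, or if a joint passes its speed limit or range.

## Working session

There is one attempt and no reset: what is moved stays moved. The work goes in short steps, Python scripts to look and compute and a tool call to move; the robot and the scene stay as the last step left them, time stands still between calls to the robot, and variables do not carry over. Pictures are saved under pics/ and viewed, at most 14 in all, crops included, and the job is handed in when it is done.

Besides the shell and the picture viewer there is one more tool, called after "Request:" as name(argument=value, ...) on one line, values as JSON. jog_arm: Moves the arm, as the interface text tells. Its arguments: {"type":"object","properties":{"rows":{"type":"array"},"newtons":{"type":"number"}},"required":["rows"]}

```bash
mkdir -p pics; ls; cat > h.py <<'E'
from cell import manip
import numpy as np, cv2
def px2w(name, pts, depth=None, z=None):
    m=manip.camera_model(name); K=np.array(m["K"]);R=np.array(m["R"]);t=np.array(m["t"]).ravel()
    k1=m["k1"]; out=[]
    for i,(u,v) in enumerate(pts):
        d=np.linalg.solve(K,[u,v,1.])[:2]; r=np.hypot(*d); s=r
        for _ in range(30): s=r/(1+k1*s*s)
        d=d*(s/r if r>0 else 1); ray=np.array([d[0],d[1],1.])
        C=-R.T@t; D=R.T@ray
        if z is not None:
            zz=z[i] if np.ndim(z) else z
            out.append(C+D*(zz-C[2])/D[2])
        else: out.append(C+D*depth[int(v),int(u)])
    return np.array(out)
E
python3 - <<'E'
from h import *
for n in("top","side"):
    p,d=manip.camera(n); cv2.imwrite(f"pics/{n}0.png",p); np.save(f"{n}0.npy",d)
    m=manip.camera_model(n); print(n,m["K"],m["k1"],-np.array(m["R"]).T@np.array(m["t"]).ravel(), m["R"])
print(manip.read_state())
E
```

```text
pics
top [[417.49421061   0.         316.50365313]
 [  0.         417.49421061 190.47156733]
 [  0.           0.           1.        ]] 0.01661947491709167 [375.78181563  56.31694956 875.92095971] [[-0.02345421 -0.99966232  0.01118719]
 [-0.98201932  0.02094067 -0.18761542]
 [ 0.1873178  -0.01538641 -0.98217885]]
side [[366.69701984   0.         319.01712759]
 [  0.         366.69701984 204.8528513 ]
 [  0.           0.           1.        ]] -0.07000948061763769 [ 274.26385583 -680.65287874  445.45546061] [[ 0.95205886 -0.30581796  0.00770091]
 [-0.13314891 -0.43691443 -0.88959381]
 [ 0.2754184   0.8459203  -0.45668758]]
{'clock': 0.1, 'joints': array([-1.32161212e+00,  3.00425018e-01,  1.52150886e+00, -2.22690218e-06,
        1.32069619e+00, -6.66425176e-02]), 'qd': array([ 0.00125181, -0.00201551,  0.00029907, -0.00051891, -0.00142761,
       -0.00029727]), 'effort': array([ 9.89371911e-04, -5.32648265e+01, -3.53284764e+01,  7.09819794e-02,
        2.35219690e-02, -7.33900970e-05]), 'eef_pos': array([ 170.75070855, -522.58892844,  212.94215196]), 'eef_rot': array([-3.14055740e+00, -6.69323945e-05,  3.15827244e-01]), 'wrist_force': array([-0.58058373, -0.54441311, -0.88260442]), 'moment': array([ 0.00404703,  0.03943686, -0.02327693]), 'finger_force': 0.0, 'finger_gap': 93.83987679530775}
```

View pics/top0.png

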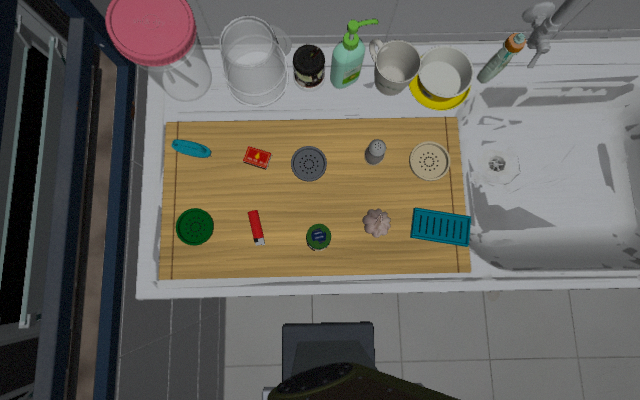

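View pics/side0.png

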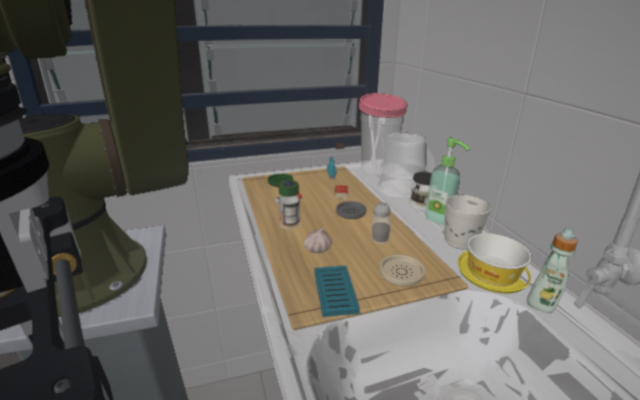

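```bash
python3 - <<'E'
from h import *
p=cv2.imread("pics/top0.png")
cv2.imwrite("pics/c1.png",cv2.resize(p[120:275,160:320],None,fx=5,fy=5,interpolation=cv2.INTER_CUBIC)[:600] if 0 else cv2.resize(p[125:265,160:345],None,fx=4.3,fy=4.3,interpolation=cv2.INTER_CUBIC))
cv2.imwrite("pics/c2.png",cv2.resize(p[125:265,300:485],None,fx=4.3,fy=4.3,interpolation=cv2.INTER_CUBIC))
E
```

```text
(no output)
```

View pics/c1.png

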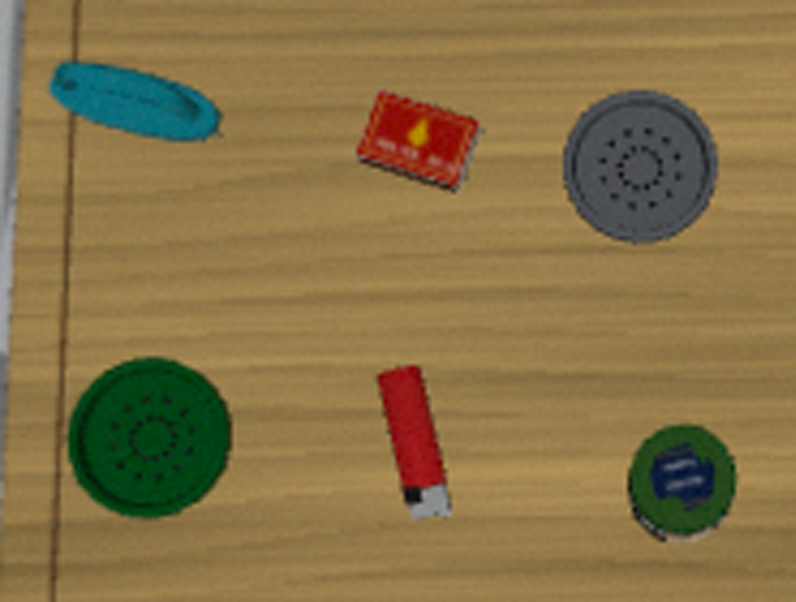

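View pics/c2.png

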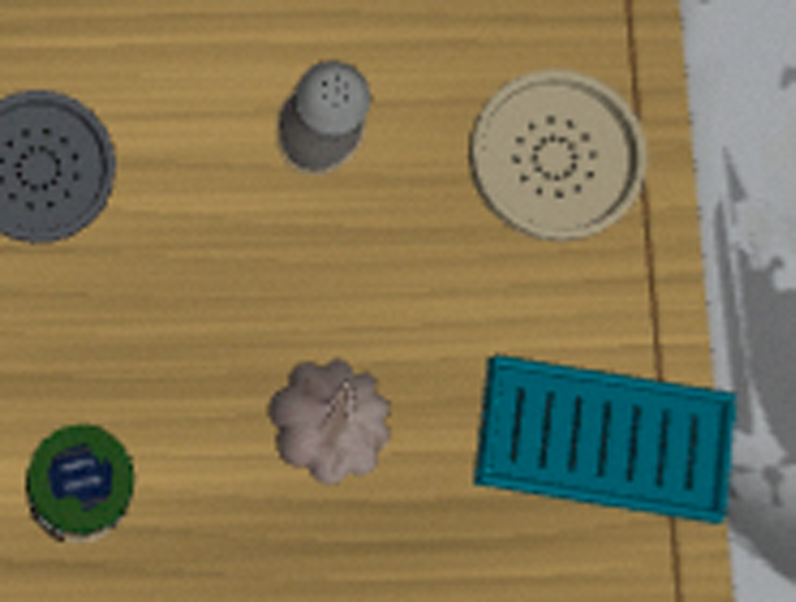

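```bash
python3 - <<'E'
from h import *
d=np.load("top0.npy")
f=lambda o,c:((c[0]+.5)/4.3-.5+o,(c[1]+.5)/4.3-.5+125)
P=[("jarH rim",160,(150,437),28),("jarH floor",160,(153,437),18),("shH rim",160,(640,166),28),("shH fl",160,(640,167),18),
("jar",160,(682,479),120),("gH rim",300,(557,155),28),("gH fl",300,(554,158),18),("shaker",300,(335,95),86),("garlic",300,(330,421),36),
("bh1",300,(490,355),28),("bh2",300,(735,393),28),("bh3",300,(722,522),28),("bh4",300,(476,484),28),
("lighter a",160,(399,370),28),("lighter b",160,(430,515),28),("match",160,(420,140),28),
("brushL",160,(50,75),40),("brushR",160,(221,125),40),("jar edgeL",160,(628,479),120),("jar edgeR",160,(736,479),120)]
for n,o,c,z in P:
    q=f(o,c); print(n,np.round(px2w("top",[q],z=z)[0],1), "depth",np.round(px2w("top",[q],depth=d)[0],1))
# cloud
img=cv2.imread("pics/top0.png")
vv,uu=np.mgrid[120:275,165:475]; pts=np.c_[uu.ravel(),vv.ravel()]
W=px2w("top",pts,depth=d)
print("board z",np.median(W[:,2]))
m=(W[:,2]>22)&(W[:,1]>280)&(W[:,0]>450); B=W[m]; print("brush",len(B),B.min(0),B.max(0))
for lo,hi in((22,38),(38,55),(55,75)):
    b=B[(B[:,2]>lo)&(B[:,2]<hi)]
    if len(b)>5:
        print(lo,hi,len(b),b[:,:2].mean(0),cv2.minAreaRect(b[:,:2].astype(np.float32)))
for n,c,r in(("garlic",(430,-70),50),("shaker",(560,-70),45),("jar",(400,53),40)):
    b=W[(np.hypot(*(W[:,:2]-c).T)<r)&(W[:,2]>24)]
    for lo,hi in((24,40),(40,60),(60,85),(85,105),(105,125)):
        e=b[(b[:,2]>lo)&(b[:,2]<hi)]
        if len(e)>3: print(n,lo,len(e),(e[:,:2].min(0)+e[:,:2].max(0))/2,np.ptp(e[:,:2],axis=0),e[:,2].max())
# surroundings heights
vv,uu=np.mgrid[0:140:3,100:640:3]; W=px2w("top",np.c_[uu.ravel(),vv.ravel()],depth=d)
b=W[(W[:,2]>50)&(W[:,1]>-350)&(W[:,1]<420)&(W[:,0]<760)&(W[:,0]>600)]
for y in range(-350,420,50):
    e=b[(b[:,1]>y)&(b[:,1]<y+50)]
    if len(e): print("obst y",y,"minx",e[:,0].min().round(),"maxz",e[:,2].max().round())
E
```

```text
jarH rim [469.  291.8  28. ] depth [470.3 295.   16.4]
jarH floor [470.1 293.1  18. ] depth [470.2 293.2  17.6]
shH rim [595.9  58.5  28. ] depth [598.2  58.5  19.1]
shH fl [598.   58.6  18. ] depth [597.7  58.6  19. ]
jar [436.2  43.3 120. ] depth [436.4  43.3 117.4]
gH rim [ 596.2 -195.    28. ] depth [ 599.  -198.3   17. ]
gH fl [ 597.3 -196.4   18. ] depth [ 597.4 -196.6   17.3]
shaker [611.5 -78.2  86. ] depth [606.  -75.  104.6]
garlic [467.5 -76.3  36. ] depth [464.5 -72.   63.1]
bh1 [ 498.3 -155.6   28. ] depth [ 500.1 -158.8   15.3]
bh2 [ 477.5 -271.1   28. ] depth [ 477.9 -272.4   24.7]
bh3 [ 416.8 -259.3   28. ] depth [ 417.5 -264.6   13.6]
bh4 [ 437.1 -144.9   28. ] depth [ 437.8 -147.5   17.1]
lighter a [498.3 175.   28. ] depth [500.6 177.3  11.9]
lighter b [429.4 160.2  28. ] depth [429.7 160.7  23.3]
match [611.2 165.4  28. ] depth [611.2 165.4  27.9]
brushL [643.7 341.7  40. ] depth [652.2 350.7  13.6]
brushR [617.2 259.2  40. ] depth [623.2 264.3  19.1]
jar edgeL [436.7  66.  120. ] depth [445.3  67.4  13.3]
jar edgeR [435.7  20.7 120. ] depth [435.7  20.6 119.2]
bo
[... 1232 characters left out ...]
.85408919] [12.43672804 37.44671771] 53.60390764767044
jar 60 18 [424.56868196  44.27867149] [19.37125843 43.48354868] 83.723518659967
jar 85 16 [421.22151115  44.52100667] [13.76793861 39.20343408] 104.08431448548015
jar 105 249 [427.39055941  44.83990585] [25.09291886 41.52082881] 122.59760692794964
obst y -300 minx 734.0 maxz 57.0
obst y -250 minx 727.0 maxz 57.0
obst y -200 minx 742.0 maxz 101.0
obst y -150 minx 740.0 maxz 101.0
obst y -100 minx 749.0 maxz 100.0
obst y 100 minx 737.0 maxz 160.0
obst y 150 minx 732.0 maxz 160.0
obst y 200 minx 744.0 maxz 151.0
obst y 250 minx 733.0 maxz 226.0
obst y 300 minx 728.0 maxz 234.0
obst y 350 minx 735.0 maxz 237.0
obst y 400 minx 638.0 maxz 94.0
```

Request:
jog_arm(rows=[1.65,2.48,0,0,0,0.07,0,1.65,2.48,0,0,0,0.07,0,1.65,2.48,0,0,0,0.07,0,1.65,2.48,0,0,0,0.07,0,1.65,2.48,0,0,0,0.07,0,1.65,2.48,0,0,0,0.07,0,1.65,2.48,0,0,0,0.07,0,1.65,2.48,0,0,0,0.07,0,1.65,2.48,0,0,0,0.07,0,1.65,2.48,0,0,0,0.07,0,1.65,2.48,0,0,0,0.07,0,1.65,2.48,0,0,0,0.07,0,1.65,2.48,0,0,0,0.07,0,1.65,2.48,0,0,0,0.07,0,1.65,2.48,0,0,0,0.07,0,1.65,2.48,0,0,0,0.07,0,1.65,2.48,0,0,0,0.07,0,1.65,2.48,0,0,0,0.07,0,0,0,0,0,0,0,0,0,0,0,0,0,0,0], newtons=12)

```text
clock: 1.77
eef_pos: [467.9, -75.5, 213.0]
eef_rot: [-3.141, -0.0, 1.578]
wrist_force: [-0.1, -0.7, 0.4]
finger_gap: 94.0
finger_force: 0.0
```

```bash
python3 - <<'E'
from h import *
s=manip.read_state(); print(s["clock"],s["eef_pos"],s["eef_rot"],s["joints"])
f=lambda o,c:((c[0]+.5)/4.3-.5+o,(c[1]+.5)/4.3-.5+125)
print("shaker foot front edge", px2w("top",[f(300,(318,172))],z=14), "lip top holes",px2w("top",[f(300,(335,91))],z=103))
E
```

```text
1.7667 [467.92373085 -75.51811373 213.00787678] [-3.14062728e+00 -1.49965753e-04  1.57766868e+00] [-2.37256900e-01  1.30724259e-01  1.72763287e+00 -9.15584047e-05
  1.28420852e+00 -2.44103402e-01]
shaker foot front edge [[593.61700438 -80.01341286  14.        ]] lip top holes [[608.31600163 -75.38103567 103.        ]]
```

Request:
jog_arm(rows=[0,0,-2,0,0,0,0,0,0,-2,0,0,0,0,0,0,-2,0,0,0,0,0,0,-2,0,0,0,0,0,0,-2,0,0,0,0,0,0,-2,0,0,0,0,0,0,-2,0,0,0,0,0,0,-1.5,0,0,0,0,0,0,-1.2,0,0,0,0,0,0,-0.8,0,0,0,0,0,0,-0.4,0,0,0,0,0,0,0,0,0,0,0,0,0,0,0,0,0,0,0,0,0,0,0,0,1,0,0,0,0,0,0,1,0,0,0,0,0,0,1,0,0,0,0,0,0,1,0,0,0,0,0,0,1,0,0,0,0,0,0,1,0,0,0,0,0,0,1], newtons=12)

```text
clock: 3.43
eef_pos: [467.9, -76.4, 34.5]
eef_rot: [3.141, 0.0, 1.576]
wrist_force: [-0.3, 0.1, 1.1]
finger_gap: 55.5
finger_force: 12.0
```

Request:
jog_arm(rows=[0,0,0,0,0,0,1,0,0,0,0,0,0,1,0,0,0,0,0,0,1])

```text
clock: 3.68
eef_pos: [467.9, -76.4, 34.5]
eef_rot: [3.141, 0.0, 1.576]
wrist_force: [0.3, -0.2, 1.1]
finger_gap: 55.4
finger_force: 12.0
```

Request:
jog_arm(rows=[0,0,0.5,0,0,0,1,0,0,1,0,0,0,1,0,0,1.5,0,0,0,1,0,0,1.5,0,0,0,1,0,0,1,0,0,0,1,0,0,0.5,0,0,0,1,0.9,-0.8,0,0,0,0,1,1.5,-1.4,0,0,0,0,1,1.5,-1.4,0,0,0,0,1,1.5,-1.4,0,0,0,0,1,1.5,-1.4,0,0,0,0,1,1.5,-1.4,0,0,0,0,1,1.5,-1.4,0,0,0,0,1,1.5,-1.4,0,0,0,0,1,1,-0.9,0,0,0,0,1,0.5,-0.5,0,0,0,0,1,0,0,0,0,0,0,1])

```text
clock: 5.1
eef_pos: [597.0, -197.0, 93.9]
eef_rot: [-3.141, -0.0, 1.575]
wrist_force: [0.6, 0.4, -0.3]
finger_gap: 55.8
finger_force: 12.0
```

```bash
python3 - <<'E'
from h import *
p,d=manip.camera("side"); cv2.imwrite("pics/s1.png",cv2.resize(p[120:330,220:500],None,fx=2.8,fy=2.8))
E
```

```text
(no output)
```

View pics/s1.png

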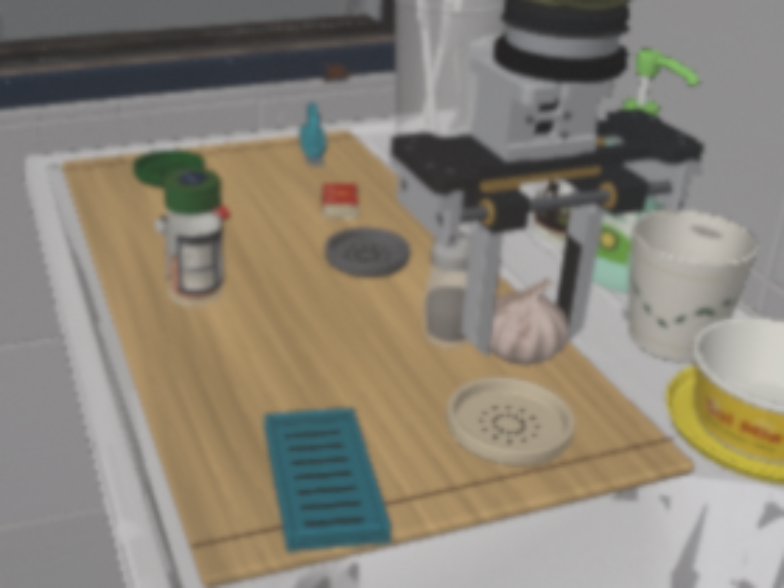

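The side crop shows the garlic upright in the fingers at (530,330). The shaker and the cup are clear of the gripper. I'll lower it and release.

Request:
jog_arm(rows=[0,0,-1,0,0,0,1,0,0,-1.5,0,0,0,1,0,0,-1.2,0,0,0,1,0,0,-0.8,0,0,0,1,0,0,-0.4,0,0,0,1,0,0,-0.3,0,0,0,1,0,0,-0.2,0,0,0,1,0,0,0,0,0,0,1,0,0,0,0,0,0,1])

```text
clock: 5.9
eef_pos: [597.0, -196.5, 40.9]
eef_rot: [3.141, 0.0, 1.576]
wrist_force: [-0.1, 0.2, -0.1]
finger_gap: 55.7
finger_force: 12.0
```

Request:
jog_arm(rows=[0,0,-0.12,0,0,0,1,0,0,-0.12,0,0,0,1,0,0,0,0,0,0,1,0,0,0,0,0,0,0.3,0,0,0,0,0,0,0.2,0,0,0,0,0,0,0.1,0,0,0,0,0,0,0,0,0,0,0,0,0,0,0,0,0,0,0,0,0,0,0,0,0,0,0,0])

```text
clock: 6.73
eef_pos: [596.8, -196.4, 38.0]
eef_rot: [-3.142, 0.0, 1.576]
wrist_force: [-0.4, 0.0, 0.1]
finger_gap: 93.9
finger_force: 0.0
```

Request:
jog_arm(rows=[0,0,1,0,0,0,0,0,0,2,0,0,0,0,0,0,2.5,0,0,0,0,0,0,2.5,0,0,0,0,0,0,2,0,0,0,0,0,0,1,0,0,0,0,0.2,1.5,0,0,0,0,0,0.3,2.5,0,0,0,0,0,0.3,2.9,0,0,0,0,0,0.3,2.5,0,0,0,0,0,0.2,1.5,0,0,0,0,0,0,1,0,0,0,0,0,0,0,0,0,0,0,0,0,0,0,0,0,0,0])

```text
clock: 7.9
eef_pos: [609.7, -77.6, 147.7]
eef_rot: [-3.141, 0.0, 1.576]
wrist_force: [0.8, -0.5, -0.1]
finger_gap: 94.2
finger_force: 0.0
```

```bash
python3 - <<'E'
from h import *
p,d=manip.camera("side"); cv2.imwrite("pics/s2.png",cv2.resize(p[120:330,220:500],None,fx=2.8,fy=2.8))
E
```

```text
(no output)
```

View pics/s2.png

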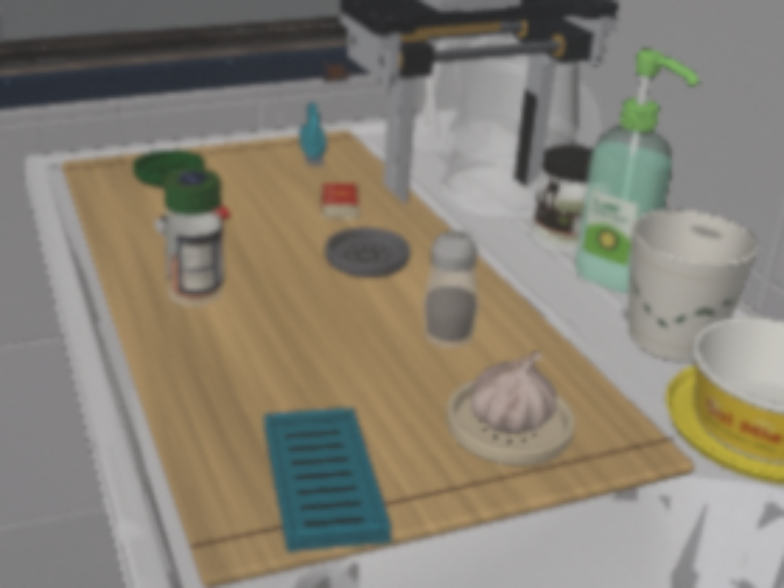

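The garlic is seated in the cream holder at (510,395). The shaker stands at (452,290), so I'll cross-check its position from this view.

```bash
python3 - <<'E'
from h import *
g=lambda c:(220+(c[0]+.5)/2.8-.5,120+(c[1]+.5)/2.8-.5)
print(px2w("side",[g((454,250))],z=88),px2w("side",[g((450,331))],z=14),px2w("side",[g((451,300))],z=42))
p=g((512,400));print("garlic",px2w("side",[p],z=44))
E
```

```text
[[610.18062421 -74.96663328  88.        ]] [[615.03486277 -72.52282929  14.        ]] [[613.69555832 -71.59885141  42.        ]]
garlic [[ 592.65321812 -204.27390077   44.        ]]
```

Request:
jog_arm(rows=[0.1,0.1,-1,0,0,0,0,0,0,-2,0,0,0,0,0,0,-2,0,0,0,0,0,0,-2,0,0,0,0,0,0,-1.7,0,0,0,0,0,0,-1,0,0,0,0,0,0,-0.8,0,0,0,0,0,0,-0.4,0,0,0,0,0,0,0,0,0,0,0,0,0,0,0,0,0,0.3,0,0,0,0,0,0,0.4,0,0,0,0,0,0,0.45,0,0,0,0,0,0,0.5,0,0,0,0,0,0,0.55,0,0,0,0,0,0,0.6,0,0,0,0,0,0,0.7,0,0,0,0,0,0,0.8,0,0,0,0,0,0,0.9,0,0,0,0,0,0,1,0,0,0,0,0,0,1], newtons=15)

```text
clock: 9.62
eef_pos: [610.7, -76.4, 39.1]
eef_rot: [-3.141, -0.0, 1.576]
wrist_force: [-1.6, -0.1, 1.3]
finger_gap: 42.1
finger_force: 15.0
```

Request:
jog_arm(rows=[0,0,0.3,0,0,0,1,0,0,0.7,0,0,0,1,0,0,1,0,0,0,1,0,0,1,0,0,0,1,0,0,0.5,0,0,0,1,-0.1,0.5,0,0,0,0,1,-0.1,1,0,0,0,0,1,-0.2,1.5,0,0,0,0,1,-0.2,2,0,0,0,0,1,-0.2,2,0,0,0,0,1,-0.2,2,0,0,0,0,1,-0.2,2,0,0,0,0,1,-0.1,1.5,0,0,0,0,1,-0.1,0.7,0,0,0,0,1,0,0.3,0,0,0,0,1,0,0,0,0,0,0,1,0,0,0,0,0,0,1])

```text
clock: 11.03
eef_pos: [596.8, 58.3, 73.9]
eef_rot: [-3.141, 0.0, 1.576]
wrist_force: [1.0, 0.4, -0.6]
finger_gap: 41.8
finger_force: 15.0
```

Request:
jog_arm(rows=[0,0,-0.6,0,0,0,1,0,0,-0.8,0,0,0,1,0,0,-0.7,0,0,0,1,0,0,-0.4,0,0,0,1,0,0,-0.3,0,0,0,1,0,0,-0.1,0,0,0,1,0,0,0,0,0,0,1,0,0,0,0,0,0,1])

```text
clock: 11.7
eef_pos: [596.9, 58.6, 45.2]
eef_rot: [3.141, 0.0, 1.576]
wrist_force: [0.1, -0.6, -2.0]
finger_gap: 42.1
finger_force: 15.0
```

Request:
jog_arm(rows=[0,0,-0.1,0,0,0,1,0,0,-0.08,0,0,0,1,0,0,0,0,0,0,1,0,0,0,0,0,0,0.4,0,0,0,0,0,0,0.35,0,0,0,0,0,0,0.2,0,0,0,0,0,0,0,0,0,0,0,0,0,0,0,0,0,0,0,0,0,0,0,0,0,0,0,0])

```text
clock: 12.53
eef_pos: [596.8, 58.6, 43.3]
eef_rot: [3.142, -0.0, 1.576]
wrist_force: [0.4, 0.1, -0.6]
finger_gap: 85.1
finger_force: 0.0
```

Request:
jog_arm(rows=[0,0,1,0,0,0,0,0,0,2,0,0,0,0,0,0,2.5,0,0,0,0,0,0,2.5,0,0,0,0,0,0,2.5,0,0,0,0,0,0,1,0,0,0,0,-1,-0.1,0,0,0,0,0,-2,-0.2,0,0,0,0,0,-2.6,-0.3,0,0,0,0,0,-2.6,-0.3,0,0,0,0,0,-2.6,-0.3,0,0,0,0,0,-2.6,-0.3,0,0,0,0,0,-1.6,0,0,0,0,0,0,-1,0,0,0,0,0,0,0,0,0,0,0,0,0,0,0,0,0,0,0,0])

```text
clock: 13.87
eef_pos: [437.0, 43.6, 158.5]
eef_rot: [3.141, 0.0, 1.576]
wrist_force: [0.8, -0.6, 0.3]
finger_gap: 94.0
finger_force: 0.0
```

```bash
python3 - <<'E'
from h import *
p,d=manip.camera("side"); cv2.imwrite("pics/s3.png",cv2.resize(p[120:330,220:500],None,fx=2.8,fy=2.8))
E
```

```text
(no output)
```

View pics/s3.png

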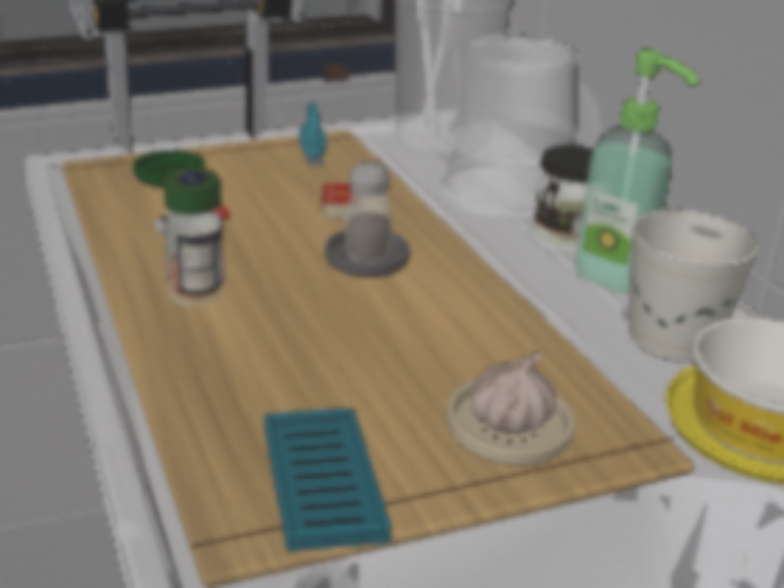

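The shaker stands upright in the grey holder at (368,220). Next is the jar at (195,240), with the fingers already above it.

Request:
jog_arm(rows=[0,0,-1,0,0,0,0,0,0,-2,0,0,0,0,0,0,-2,0,0,0,0,0,0,-2,0,0,0,0,0,0,-1.6,0,0,0,0,0,0,-1,0,0,0,0,0,0,-0.6,0,0,0,0,0,0,-0.3,0,0,0,0,0,0,0,0,0,0,0,0,0,0,0,0,0,0.3,0,0,0,0,0,0,0.38,0,0,0,0,0,0,0.42,0,0,0,0,0,0,0.46,0,0,0,0,0,0,0.5,0,0,0,0,0,0,0.55,0,0,0,0,0,0,0.6,0,0,0,0,0,0,0.7,0,0,0,0,0,0,0.8,0,0,0,0,0,0,1,0,0,0,0,0,0,1], newtons=18)

```text
clock: 15.58
eef_pos: [436.8, 43.6, 53.3]
eef_rot: [3.142, 0.0, 1.576]
wrist_force: [-0.4, 0.6, 1.0]
finger_gap: 45.9
finger_force: 18.0
```

Request:
jog_arm(rows=[0,0,0.3,0,0,0,1,0,0,0.7,0,0,0,1,0,0,1,0,0,0,1,0,0,1,0,0,0,1,0,0,0.7,0,0,0,1,0,0,0.3,0,0,0,1,0.1,0.7,0,0,0,0,1,0.2,1.5,0,0,0,0,1,0.3,2.2,0,0,0,0,1,0.4,3,0,0,0,0,1,0.4,3,0,0,0,0,1,0.4,3,0,0,0,0,1,0.4,3,0,0,0,0,1,0.4,3,0,0,0,0,1,0.3,2.3,0,0,0,0,1,0.2,1.6,0,0,0,0,1,0.1,1,0,0,0,0,1,0.1,0.6,0,0,0,0,1,0,0,0,0,0,0,1,0,0,0,0,0,0,1])

```text
clock: 17.25
eef_pos: [469.7, 292.1, 93.0]
eef_rot: [-3.141, 0.0, 1.576]
wrist_force: [-0.4, -0.8, -1.0]
finger_gap: 45.5
finger_force: 18.0
```

Request:
jog_arm(rows=[0,0,-0.6,0,0,0,1,0,0,-0.9,0,0,0,1,0,0,-0.9,0,0,0,1,0,0,-0.5,0,0,0,1,0,0,-0.3,0,0,0,1,0,0,-0.1,0,0,0,1,0,0,0,0,0,0,1,0,0,0,0,0,0,1])

```text
clock: 17.92
eef_pos: [469.9, 292.7, 60.4]
eef_rot: [3.141, -0.0, 1.576]
wrist_force: [0.0, 0.4, -0.8]
finger_gap: 45.3
finger_force: 18.0
```

Request:
jog_arm(rows=[0,0,-0.12,0,0,0,1,0,0,-0.1,0,0,0,1,0,0,0,0,0,0,1,0,0,0,0,0,0,0.4,0,0,0,0,0,0,0.3,0,0,0,0,0,0,0.2,0,0,0,0,0,0,0,0,0,0,0,0,0,0,0,0,0,0,0,0,0,0,0,0,0,0,0,0])

```text
clock: 18.75
eef_pos: [469.8, 292.6, 58.0]
eef_rot: [3.142, -0.0, 1.576]
wrist_force: [0.1, -0.5, -0.4]
finger_gap: 88.6
finger_force: 0.0
```

Request:
jog_arm(rows=[0,0,1,0,0,0,0,0,0,2,0,0,0,0,0,0,2.5,0,0,0,0,0,0,2.5,0,0,0,0,0,0,1.5,0,0,0,0,0,0,0.5,0,0,0,0,1,0.1,0,0,0,-0.04,0,2,0.2,0,0,0,-0.04,0,2,0.3,0,0,0,-0.04,0,2,0.3,0,0,0,-0.04,0,2,0.3,0,0,0,-0.04,0,2,0.3,0,0,0,-0.04,0,1.5,0.2,0,0,0,-0.04,0,1,0,0,0,0,-0.026,0,0.6,0,0,0,0,0,0,0,0,0,0,0,0,0,0,0,0,0,0,0,0])

```text
clock: 20.17
eef_pos: [610.4, 309.5, 157.6]
eef_rot: [-3.141, 0.001, 1.271]
wrist_force: [-0.4, 0.1, 0.5]
finger_gap: 94.5
finger_force: 0.0
```

```bash
python3 - <<'E'
from h import *
p,d=manip.camera("side"); a=cv2.resize(p[110:250,220:440],None,fx=3.6,fy=3.6)
p2,d2=manip.camera("top"); np.save("top4.npy",d2); cv2.imwrite("pics/top4.png",p2); cv2.imwrite("pics/s4.png",a); print(manip.read_state()["joints"])
E
```

```text
[4.16092670e-01 6.47914272e-01 1.14564599e+00 1.74310755e-05
 1.34836960e+00 7.16149079e-01]
```

View pics/s4.png

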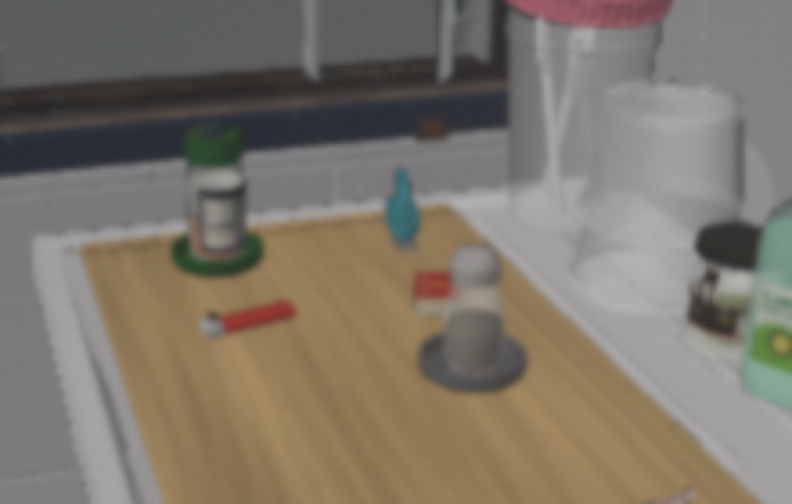

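View pics/top4.png

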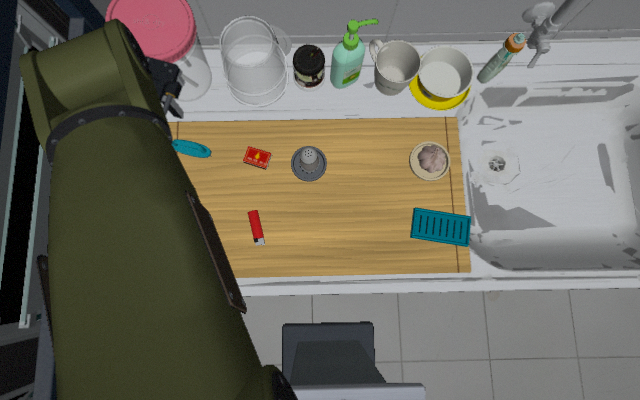

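The jar is upright in the green holder at side crop (217,200). The brush is untouched at side crop (402,215). I'll descend on it, offset toward the robot so the gripper body stays clear of the red-lidded jar.

Request:
jog_arm(rows=[0,0,-1,0,0,0,0,0,0,-2,0,0,0,0,0,0,-2,0,0,0,0,0,0,-2,0,0,0,0,0,0,-1.5,0,0,0,0,0,0,-1,0,0,0,0,0,0,-0.8,0,0,0,0,0,0,-0.7,0,0,0,0,0,0,-0.6,0,0,0,0,0,0,-0.4,0,0,0,0,0,0,-0.3,0,0,0,0,0,0,0,0,0,0,0,0,0,0,0,0,0,0,0])

```text
invalid input
```

Request:
jog_arm(rows=[0,0,-1,0,0,0,0,0,0,-2,0,0,0,0,0,0,-2,0,0,0,0,0,0,-2,0,0,0,0,0,0,-1.5,0,0,0,0,0,0,-1,0,0,0,0,0,0,-0.8,0,0,0,0,0,0,-0.7,0,0,0,0,0,0,-0.6,0,0,0,0,0,0,-0.4,0,0,0,0,0,0,-0.3,0,0,0,0,0,0,0,0,0,0,0,0])

```text
invalid input
```

Request:
jog_arm(rows=[0,0,0,0,0,0,0.1,0,0,0,0,0,0,0.15,0,0,0,0,0,0,0.2,0,0,0,0,0,0,0.25,0,0,0,0,0,0,0.3,0,0,0,0,0,0,0.35,0,0,0,0,0,0,0.4,0,0,0,0,0,0,0.45,0,0,0,0,0,0,0.5,0,0,0,0,0,0,0.55,0,0,0,0,0,0,0.6,0,0,0,0,0,0,0.65,0,0,0,0,0,0,0.7,0,0,0,0,0,0,0.8,0,0,0,0,0,0,0.9,0,0,0,0,0,0,1,0,0,0,0,0,0,1], newtons=15)

```text
clock: 21.68
eef_pos: [610.8, 309.6, 158.1]
eef_rot: [3.142, 0.0, 1.27]
wrist_force: [0.6, -0.8, -0.4]
finger_gap: 4.5
finger_force: 0.0
```

The descent call was malformed, so the fingers closed in empty air, which did no harm. I'll reopen and then descend.

Request:
jog_arm(rows=[0,0,0,0,0,0,0,0,0,0,0,0,0,0,0,0,0,0,0,0,0,0,0,0,0,0,0,0,0,0,0,0,0,0,0,0,0,0,0,0,0,0,0,0,0,0,0,0,0,0,0,0,0,0,0,0])

```text
clock: 22.35
eef_pos: [610.8, 309.6, 158.0]
eef_rot: [-3.142, 0.0, 1.27]
wrist_force: [-0.9, 0.3, 0.9]
finger_gap: 54.7
finger_force: 0.0
```

Request:
jog_arm(rows=[0,0,-1,0,0,0,0,0,0,-2,0,0,0,0,0,0,-2,0,0,0,0,0,0,-1.5,0,0,0,0,0,0,-0.5,0,0,0,0,0,0,0,0,0,0,0])

```text
clock: 22.85
eef_pos: [610.1, 309.3, 86.2]
eef_rot: [-3.139, 0.002, 1.27]
wrist_force: [-0.6, -0.2, 0.3]
finger_gap: 92.8
finger_force: 0.0
```

Request:
jog_arm(rows=[0,0,-0.8,0,0,0,0,0,0,-1,0,0,0,0,0,0,-1,0,0,0,0,0,0,-0.9,0,0,0,0,0,0,-0.7,0,0,0,0,0,0,-0.5,0,0,0,0,0,0,-0.3,0,0,0,0,0,0,-0.2,0,0,0,0,0,0,0,0,0,0,0,0,0,0,0,0,0,0])

```text
clock: 23.68
eef_pos: [611.0, 309.7, 34.3]
eef_rot: [3.141, -0.0, 1.27]
wrist_force: [0.4, 0.1, 0.1]
finger_gap: 93.8
finger_force: 0.0
```

Request:
jog_arm(rows=[0,0,0,0,0,0,0.1,0,0,0,0,0,0,0.14,0,0,0,0,0,0,0.18,0,0,0,0,0,0,0.22,0,0,0,0,0,0,0.26,0,0,0,0,0,0,0.3,0,0,0,0,0,0,0.34,0,0,0,0,0,0,0.38,0,0,0,0,0,0,0.42,0,0,0,0,0,0,0.46,0,0,0,0,0,0,0.5,0,0,0,0,0,0,0.54,0,0,0,0,0,0,0.58,0,0,0,0,0,0,0.62,0,0,0,0,0,0,0.66,0,0,0,0,0,0,0.7,0,0,0,0,0,0,0.8,0,0,0,0,0,0,1,0,0,0,0,0,0,1])

```text
clock: 25.27
eef_pos: [610.8, 309.6, 34.1]
eef_rot: [3.142, 0.0, 1.27]
wrist_force: [0.3, -0.5, 1.0]
finger_gap: 28.8
finger_force: 15.0
```

```bash
python3 - <<'E'
from h import *
p,d=manip.camera("side"); cv2.imwrite("pics/s5.png",cv2.resize(p[90:220,260:400],None,fx=4.5,fy=4.5,interpolation=cv2.INTER_CUBIC))
E
```

```text
(no output)
```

View pics/s5.png

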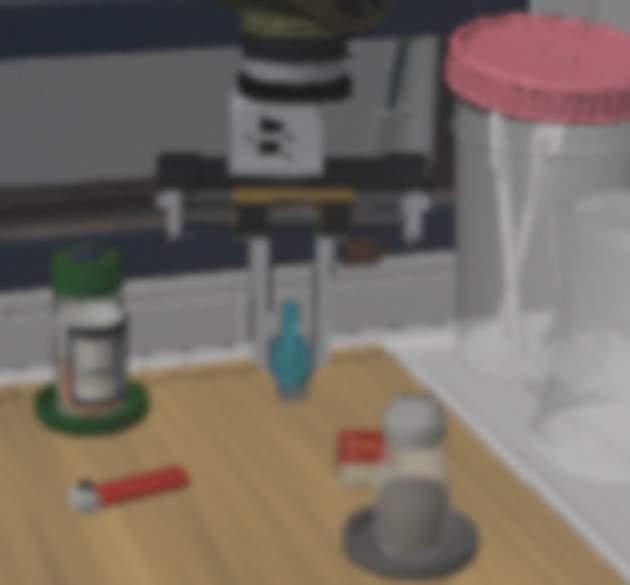

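The brush is gripped upright at crop (290,360), with the jar and shaker seated and the bystanders untouched. I'll lift high over everything and carry it across.

Request:
jog_arm(rows=[0,0,0.5,0,0,0,1,0,0,1,0,0,0,1,-0.2,0,1.5,0,0,0,1,-0.3,0,2,0,0,0,1,-0.3,0,2,0,0,0,1,-0.3,0,2,0,0,0,1,-0.3,0,1.8,0,0,0,1,0,0,1.2,0,0,0,1,0,0,0.6,0,0,0,1,0,0,0,0,0,0,1])

```text
clock: 26.15
eef_pos: [597.3, 309.8, 162.0]
eef_rot: [3.14, -0.002, 1.27]
wrist_force: [-0.7, 0.2, -0.2]
finger_gap: 28.8
finger_force: 15.0
```

Request:
jog_arm(rows=[-0.3,-1,0,0,0,0,1,-0.6,-2,0,0,0,0.01,1,-0.8,-3,0,0,0,0.01,1,-0.8,-3,0,0,0,0.01,1,-0.8,-3,0,0,0,0.01,1,-0.8,-3,0,0,0,0.01,1,-0.8,-3,0,0,0,0.01,1,-0.8,-3,0,0,0,0.01,1,-0.8,-3,0,0,0,0.01,1,-0.8,-3,0,0,0,0.01,1,-0.8,-3,0,0,0,0.01,1,-0.8,-3,0,0,0,0.01,1,-0.8,-3,0,0,0,0.01,1,-0.8,-3,0,0,0,0,1,-0.8,-3,0,0,0,0,1,-0.8,-3,0,0,0,0,1,-0.8,-3,0,0,0,0,1,-0.8,-3,0,0,0,0,1,0,-1.2,0,0,0,0,1,0,0,0,0,0,0,1])

```text
clock: 27.82
eef_pos: [459.2, -214.3, 159.3]
eef_rot: [-3.14, -0.0, 1.387]
wrist_force: [0.0, 0.8, -0.8]
finger_gap: 28.6
finger_force: 15.0
```

Request:
jog_arm(rows=[0,0.3,-1,0,0,0,1,0,0.3,-2,0,0,0,1,0,0,-2,0,0,0,1,0,0,-1.5,0,0,0,1,0,0,-0.5,0,0,0,1,0,0,0,0,0,0,1,0,0,0,0,0,0,1])

```text
clock: 28.4
eef_pos: [460.1, -205.6, 90.2]
eef_rot: [-3.141, -0.0, 1.391]
wrist_force: [0.2, -0.1, 0.9]
finger_gap: 28.3
finger_force: 15.0
```

```bash
python3 - <<'E'
from h import *
p,d=manip.camera("side"); s=manip.read_state(); print(s["eef_pos"],s["eef_rot"])
hsv=cv2.cvtColor(p,cv2.COLOR_BGR2HSV)
m=(hsv[...,0]>85)&(hsv[...,0]<105)&(hsv[...,1]>120)&(d>0)
m[:, :230]=0; m[:,450:]=0
v,u=np.nonzero(m); W=px2w("side",np.c_[u,v],depth=d); W=W[(W[:,2]>45)&(W[:,1]<0)]
a=np.array([.18,.984]); al=(W[:,:2]-s["eef_pos"][:2])@a; ac=(W[:,:2]-s["eef_pos"][:2])@[.984,-.18]
print(len(W),"z",W[:,2].min(),W[:,2].max(),"along",np.percentile(al,[0,2,5,50,95,100]),"across",np.percentile(ac,[1,50,99]))
cv2.imwrite("pics/s6.png",cv2.resize(p[150:330,250:450],None,fx=3.2,fy=3.2))
E
```

```text
[ 460.31441177 -205.95969248   90.67199614] [3.14075556e+00 2.03293672e-04 1.39050815e+00]
349 z 69.28958786548696 123.49175306895876 along [-39.70810219 -37.88939787 -37.10659898 -22.30253488  21.8074198
  28.97886791] across [-11.07840354  -2.49423564   9.38930395]
```

View pics/s6.png

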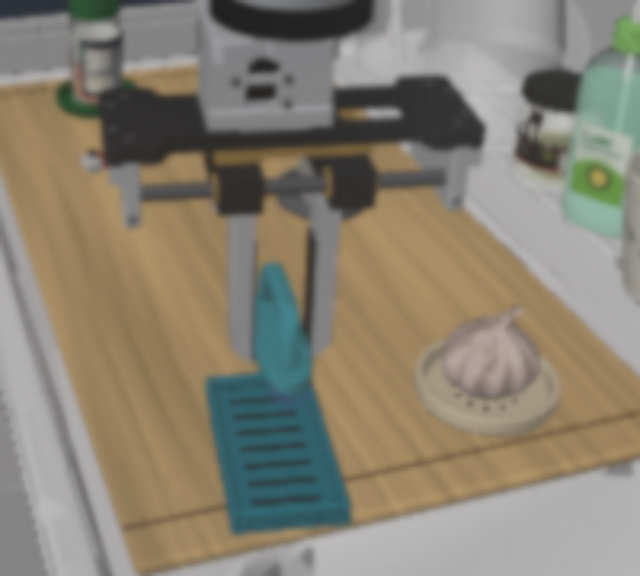

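The brush hangs upright above its holder at crop (283,340), with its near end about 39 mm ahead of the jaws. Its centre is therefore about 3 mm toward +y. I'll correct for that and lower.

Request:
jog_arm(rows=[-0.15,-0.2,-0.8,0,0,0,1,-0.15,-0.25,-1,0,0,0,1,0,0,-1,0,0,0,1,0,0,-0.9,0,0,0,1,0,0,-0.6,0,0,0,1,0,0,-0.4,0,0,0,1,0,0,-0.2,0,0,0,1,0,0,0,0,0,0,1,0,0,0,0,0,0,1])

```text
clock: 29.2
eef_pos: [456.9, -210.9, 41.2]
eef_rot: [3.141, 0.0, 1.39]
wrist_force: [0.8, -0.6, -0.1]
finger_gap: 28.6
finger_force: 15.0
```

Request:
jog_arm(rows=[0,0,-0.12,0,0,0,1,0,0,-0.1,0,0,0,1,0,0,0,0,0,0,1,0,0,0,0,0,0,0.6,0,0,0,0,0,0,0.5,0,0,0,0,0,0,0.3,0,0,0,0,0,0,0,0,0,0,0,0,0,0,0,0,0,0,0,0,0,0,0,0,0,0,0,0,0,0,0,0,0,0,0])

```text
clock: 30.12
eef_pos: [456.8, -210.9, 38.8]
eef_rot: [-3.142, -0.0, 1.39]
wrist_force: [-0.3, 0.5, 0.9]
finger_gap: 78.8
finger_force: 0.0
```

Request:
jog_arm(rows=[0,0,1,0,0,0,0,0,0,2,0,0,0,0,0,0,3,0,0,0,0,0,0,3,0,0,0,0,0,0,3,0,0,0,0,0,0,3,0,0,0,0,-1.5,-2.2,0,0,0,0,0,-2,-3,0,0,0,0,0,-2,-3,0,0,0,0,0,-2,-3,0,0,0,0,0,-2,-3,0,0,0,0,0,-2,-3,0,0,0,0,0,-2,-3,0,0,0,0,0,-2,-3,0,0,0,0,0,-2,-3,0,0,0,0,0,-2,-3,0,0,0,0,0,0,0,0,0,0,0,0,0,0,0,0,0,0,0])

```text
clock: 31.62
eef_pos: [260.7, -503.7, 189.1]
eef_rot: [-3.141, -0.0, 1.387]
wrist_force: [0.2, -0.2, -1.0]
finger_gap: 94.3
finger_force: 0.0
```

```bash
python3 - <<'E'
from h import *
p,d=manip.camera("top"); cv2.imwrite("pics/t7.png",cv2.resize(p[115:275,160:480],None,fx=2.5,fy=2.5,interpolation=cv2.INTER_CUBIC))
p,d=manip.camera("side"); cv2.imwrite("pics/s7.png",cv2.resize(p[120:330,220:500],None,fx=2.8,fy=2.8,interpolation=cv2.INTER_CUBIC))
E
```

```text
(no output)
```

View pics/t7.png

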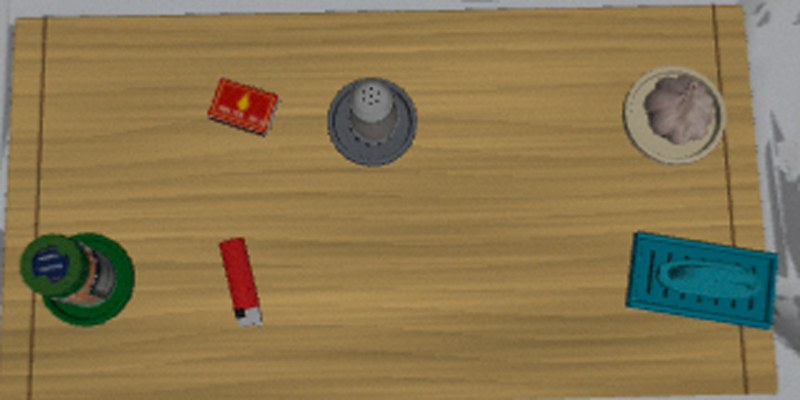

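View pics/s7.png

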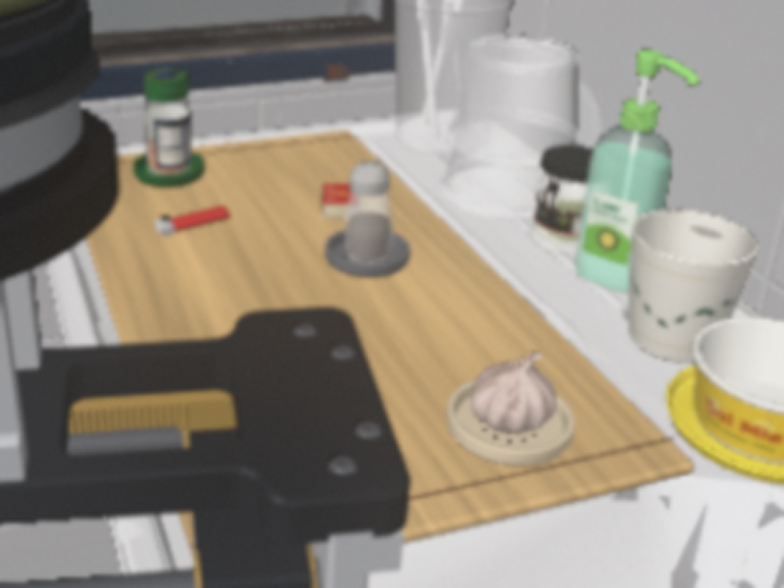

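```bash
python3 - <<'E'
from h import *
f=lambda c:((c[0]+.5)/2.5-.5+160,(c[1]+.5)/2.5-.5+115)
for n,c,z,h in(("garlic",(682,109),40,(596.8,-195.7)),("brush",(710,278),45,(457.4,-207.7)),("jar",(51,264),124,(469.6,292.4)),("shaker",(372,99),92,(597,58.5))):
    w=px2w("top",[f(c)],z=z)[0]; print(n,w.round(1),np.hypot(*(w[:2]-h)).round(1))
E
```

```text
garlic [ 598.  -198.8   40. ] 3.3
brush [ 456.8 -209.1   45. ] 1.5
jar [469.8 291.2 124. ] 1.2
shaker [597.2  57.9  92. ] 0.6
```

The top view shows all four things centred in their holders, within 4 mm. The lighter at (240,282) and the matchbox at (244,105) have not moved, so I'm handing in.

```bash
python3 -c "
from cell import manip
print(manip.sign_off())"
```

```text
the job is handed in; nothing more can be done
None
```

The brush, garlic, jar and shaker stand upright in their matching holders, each measured within 4 mm of its holder's centre; the lighter and matchbox look unmoved, and I handed the job in at about 32 s, though sign-off gave no verdict.

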